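# Lock the track stop against the pattern piece

## Task

Set up the length-stop jig on the bench: lower the loose track stop, foot lengthwise, into the open part of the jig's T-slot well clear of the oak pattern piece, push it down gently against its spring and turn it a quarter turn clockwise so that its foot is caught under the slot's lips. Then slide the locked stop along the slot until you feel it bear on the end of the oak, pressing only lightly so as not to shift the oak, and let go, so that it stays there sprung up tight under the lips, its handle in line with the slot and its collar touching the oak. Leave the other things on the bench where they are.

Things in the scene. Friction and masses are not known exactly. Their poses are not given: they have to be found in the camera images.
- stop: the loose quarter-turn track stop, 75 mm tall, about 0.27 kg, standing on its steel foot. Origin: centre of the foot's underside; z up. Foot: 40 mm long (its x), 20 mm wide (y), 9 mm thick, lower edges bevelled 1 mm. Corners +x+y and -x-y are square, the other two rounded to 10 mm: in the slot it can turn only clockwise seen from above. Half a turn gives the same foot.
- stop_handle (a point): centre of the stop's handle, 62 mm above the foot's underside, axes as the stop's: a black bar 50 mm long along y, 14 mm thick along x, 26 mm high (49 to 75 mm above the foot's underside). Take it across its 14 mm, with the fingertips more than 45 mm above the foot's underside, as the collar's top comes up to 42 mm when the spring is pressed.
- stop_collar: the stop's aluminium collar, 36 mm in diameter, 22 mm high, loose on the 12 mm stem, underside 11 mm above the foot's underside. Origin and axes as the stop's while the spring is relaxed. A coil spring pushes it down: with the collar on the slot's lips, pushing the stop further down takes 4.2 N to start and 0.6 N more per mm; solid after 9 mm. Foot and collar are smooth and oiled (friction about 0.2).
- stop_groove (a point): middle of the foot's top, 9 mm above its underside, axes as the stop's. Two grooves run across the foot's top, along y, at x = -12.5 and +12.5 mm, 6 mm wide, 2.5 mm deep: after the quarter turn the ribs of the slot's lips sit in them.
- jig: the jig, fixed to the bench: wooden board 170 mm wide (x), 360 mm long (y), its top (deck) 42 mm above the bench. Origin: centre of its underside. An aluminium T-track runs along y in a groove; a fence 20 mm high above the deck, 20 mm thick, stands beside it from x = 26.5 mm. Across the oak lies a hold-down bar at y = -125 mm, nuts up to 63 mm above the deck. Open slot: from the oak to y = 180 mm.
- slot (a point): middle of the groove, level with the deck and the track's lips, axes as the jig's: y along the slot, z up. The track is screwed down up to 7 mm to either side (x) of this point, differently each time and not measured: find the slot by eye or feel. Slot 22 mm wide between lips 5 mm thick, ribs 3 mm wide on their edges reach to 8 mm below the deck; under them 43 mm wide. The foot goes in with its x along y.
- slot_floor (a point): on the slot's floor, 24 mm below slot, axes the same. The foot can turn when the stop's origin is 17.5 to 20 mm below slot (at 20 the spring is solid); the walls stop it some 10 degrees past the quarter turn. Let up, it rises till the ribs sit in the grooves, origin 14.5 mm below slot. Locked, it slides along the slot with 1 to 7 N of drag, most easily held some 1.5 mm below that.
- oak: the oak pattern piece, 45 mm wide, 150 mm long along the slot, 30 mm high, on the deck against the fence over the -y part of the slot, lightly nipped by the hold-down bar: a push of 16 N along the slot shifts it, so keep well below. Origin: centre of its underside; axes as the jig's, in which it lies at x = 3.5 mm.
- oak_end (a point): on the oak: bottom middle of its end face towards the slot's +y, the face that the stop's collar must touch (the stop's axis is then 18 mm from it); axes as the jig's.
- pine: bystander: the pine offcut to the right of the jig, 60x110x25 mm, origin at the centre of its underside; leave it alone
- tape_measure: bystander: tape measure, 39x86x60 mm, origin at the centre of its underside; leave it alone
- mug: bystander: white mug, 83x110x86 mm, origin at the centre of its underside; leave it alone

How it is judged:
By the outcome, as a careful person would: the job done as asked, in the order asked, and still so for the second after the job is handed in, with the robot touching nothing.
It also fails if it takes over 67 s, if anything falls off the work surface, if the arm or the gripper's body presses on something with over 40 N, if the wrist force passes 120 N, or if a joint passes its speed limit or range.

## Robot

A 7-joint arm with a two-finger parallel gripper is mounted at the origin on a cart in front of the work surface, level with it; the furniture and walls round the work are solid. World frame = base frame: x ahead of the robot, y to its left, z up, the work surface at z = 0. Lengths are in m, angles in degrees, forces in N, time in s.
With the tool pointing down it reaches from about 0.4 to 0.925 m from the base axis. Payload 5.6 kg.
Tool frame: the origin (TCP) lies midway between the tips of the shut fingers; the grasp point (between the pads) lies 19 mm behind it; z points along the fingers, y is the line along which they close (so a half turn about z gives the same grasp; the last joint's range is limited). The gripper opens to 85 mm and grips with 20 to 120 N. Pads are 22 mm wide; open, the fingers measure 114 mm over their backs; the gripper's body (76 mm by 85 mm) begins 54 mm behind the grasp point. The pads swing forward as they close: fully open they stand 13 mm farther back than shut.
Start: joints at [-69.672, 26.786, -0.665, 91.828, 0.344, 61.387, -3.226], TCP at [0.252, 0.599, 0.231] pointing down, gripper open.
Joint ranges: [-144.91, 144.91], [-17.63, 115.5], [-89.93, 88.59], [15.96, 139.68], [-74.01, 254.01], [8.47, 105.57], [-167.45, 167.45]. Speed limits (degrees/s): [147.25, 147.25, 180, 180, 180, 180, 180].

## Interface

Orientations are given as [roll, pitch, yaw] about the fixed x, y, z axes, in that order (R = Rz(yaw) Ry(pitch) Rx(roll)).
In Python, from rig import ctrl gives the robot as it stands.
- The arm moves only by the shell command python3 -m creep 'ROWS' [FORCE]. ROWS is a JSON object of lists of equal length, an entry for each row: "xyz": the shift along the tool's x, y, z in cm, a list of three; "angular": the turn, a rotation vector about the tool's x, y, z in degrees, a list of three; "jaw": the opening in per cent of the stroke, from 0 (shut) to 100 (fully open). A call has 1 to 20 rows; each row is the pose to reach, as a shift and turn from the pose commanded when the call began, along the tool's axes at that moment; what a row does not reach only later rows make up. A row lasts 1/12 s, in which the tool goes at most 41.7 mm and 7.16 degrees, less where a joint would pass 70% of its speed; a pose out of reach is approached as far as the arm can. A call with a gripper value outside its range is refused whole. The fingers move at their own pace and stop on an object; FORCE is the grip in N (left out, the last holds). Time passes only in rows, so rows that repeat a pose let the fingers close. It gives the time, the measured TCP pose, the force, the opening and the grip force at its end, in the units of the state.
- ctrl.sense(): the state, without advancing time (a new reading comes with each control period).
- ctrl.camera(name): name is "scene" or "top" or "wrist"; returns (picture, depth): 480x640x3 uint8, red, green, blue; 480x640 float32, m along the optical axis (not along the pixel's ray), 0 where there is no reading.
- ctrl.camera_params(name): a dict with "fx", "fy", "cx", "cy" (pixels), "pose" (4x4, takes a point from camera to world coordinates). Camera axes: x right, y up, looking along -z (the intrinsics and any distortion apply to the point x, -y, -z); pixel columns grow to the right and rows downward; lengths in m; the calibration is good to about 2 mm. A picture is of the moment at which its call begins: read the wrist's pose just before it. camera_params takes no time and is no camera call; for the wrist camera it gives the pose at the moment of the call.
- ctrl.hand_in(): hands the job in; it is judged then, once.
Trained networks look in the newest picture that a camera, given by its name, has taken for a name from the list of things; names that differ only in an ending like _2 or _b are one class to them, and where a whole thing is asked for, a point or a joint stands for the part that bears it (a point fixed in the world has none). Each returns a list of dicts, best first, with "conf" (0 to 1); they miss things now and then, are a little off and sometimes report something else, mostly with a low value. They report only what shows in the picture. A call takes as long as a camera call.
- ctrl.boxes_of(camera, thing): "location" ([row, column] in pixels, amid what is visible of it).
- ctrl.cut_out(camera, thing): "region" (480x640 bool, what is visible of it) and "location" ([row, column] in pixels, amid what is visible of it).
The state is a dict: "t": time; "q": joint angles; "dq": joint speeds; "joint_torque": joint torques, N m; "tool_pos": TCP position; "eef_rot": TCP orientation; "wrist_force": force on the tool from outside, world axes, zero at the start; "wrist_torque": the same for the moment, N m; "width": opening from 0.0 (shut) to 1.0 (fully open); "grip_force": force on a finger pad.
Only numpy, scipy, OpenCV 4.12 (cv2) and the standard library are available. Lean on these libraries where they do the work, as an engineer would, in place of code of your own. Each camera call takes 0.05 s, during which the arm holds its last target. There are 200 camera calls.

## Working session

There is one attempt and no reset: what is moved stays moved. The work goes in short steps, Python scripts to look and compute and a shell command to move; the robot and the scene stay as the last step left them, time stands still between calls to the robot, and variables do not carry over. Pictures are saved under pics/ and viewed, at most 10 in all, crops included, and the job is handed in when it is done.

```bash
mkdir -p pics; ls; cat > h.py <<'E'
import numpy as np,cv2
from rig import ctrl
from scipy.spatial.transform import Rotation as R
def world(cam,depth,p,rows,cols):
    d=depth[rows,cols]; 
    c=np.stack([(cols-p['cx'])/p['fx']*d,-(rows-p['cy'])/p['fy']*d,-d],-1)
    P=np.array(p['pose']); return c@P[:3,:3].T+P[:3,3]
def cloud(cam):
    im,d=ctrl.camera(cam); p=ctrl.camera_params(cam)
    r,c=np.mgrid[:480,:640]; return im,d,p,world(cam,d,p,r,c)
E
python3 - <<'E'
from h import *
s=ctrl.sense(); print({k:np.round(s[k],3) for k in s})
for cam in('top','scene'):
    im,d,p,W=cloud(cam); cv2.imwrite(f'pics/{cam}0.png',im[:,:,::-1]); np.savez(f'{cam}0.npz',im=im,W=W)
    print(cam,p)
    for t in('stop','stop_handle','stop_collar','slot','oak','oak_end','jig','mug','pine','tape_measure'):
        r=ctrl.boxes_of(cam,t)[:2]
        for x in r:
            a,b=map(int,np.round(x['location'])); print(t,round(x['conf'],2),(a,b),W[a,b].round(4))
E
```

```text
pics
{'t': np.float64(0.0), 'q': array([-69.672,  26.836,  -0.665,  91.882,   0.341,  61.385,  -3.224]), 'dq': array([-0.008, -0.07 ,  0.068,  0.014,  0.009, -0.092,  0.01 ]), 'joint_torque': array([ 0.0000e+00, -5.3237e+01,  2.1000e-02, -2.5130e+01,  1.1000e-02,
        7.0000e-03,  0.0000e+00]), 'tool_pos': array([0.252, 0.599, 0.23 ]), 'eef_rot': array([-1.79899e+02,  5.00000e-03,  1.57204e+02]), 'wrist_force': array([ 0.307,  0.925, -0.986]), 'wrist_torque': array([ 0.014, -0.011, -0.039]), 'grip_force': np.float64(0.0), 'width': np.float64(0.996)}
top {'fx': 562.9354459137992, 'fy': 562.9354459137992, 'cx': 324.0079786931376, 'cy': 236.40326210286574, 'pose': array([[-0.02710962,  0.99660198, -0.07777899,  0.41351201],
       [-0.99947933, -0.02566141,  0.01955907,  0.05932453],
       [ 0.01749669,  0.07826874,  0.99677875,  1.43695096],
       [ 0.        ,  0.        ,  0.        ,  1.        ]])}
stop 0.61 (276, 200) [0.4323 0.3383 0.0503]
stop_handle 0.62 (276, 201) [0.4323 0.3361 0.0491]
stop_collar 0.5 (279, 205) [0.4249 0.332  0.0202]
slot 0.57 (216, 320) [0.5756 0.0403 
[... 508 characters left out ...]
074,  1.30521794],
       [ 0.00906462,  0.88293984,  0.46939862,  0.74038775],
       [ 0.        ,  0.        ,  0.        ,  1.        ]])}
stop 0.78 (328, 340) [0.4358 0.3578 0.0466]
stop_handle 0.96 (326, 342) [0.4319 0.3584 0.0523]
stop_collar 0.72 (338, 343) [0.4288 0.3653 0.0283]
slot 0.86 (265, 296) [0.5625 0.0708 0.0166]
slot 0.74 (234, 298) [0.5652 0.0106 0.0713]
oak 0.77 (236, 298) [0.5644 0.0163 0.0686]
oak 0.46 (202, 308) [ 0.5758 -0.298   0.0217]
oak_end 0.95 (234, 299) [0.5624 0.0122 0.0723]
jig 0.78 (263, 298) [0.5592 0.0586 0.0156]
mug 0.57 (327, 223) [0.6543 0.4209 0.0766]
pine 0.76 (204, 307) [ 0.5771 -0.2827  0.0218]
tape_measure 0.84 (216, 373) [ 0.3799 -0.2102  0.0277]
```

View pics/top0.png

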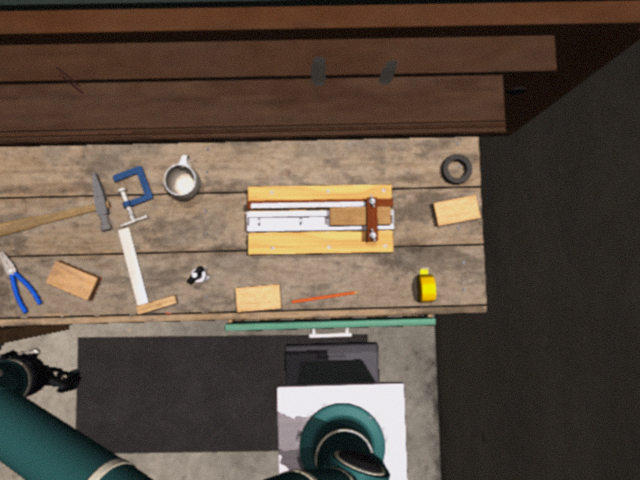

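View pics/scene0.png

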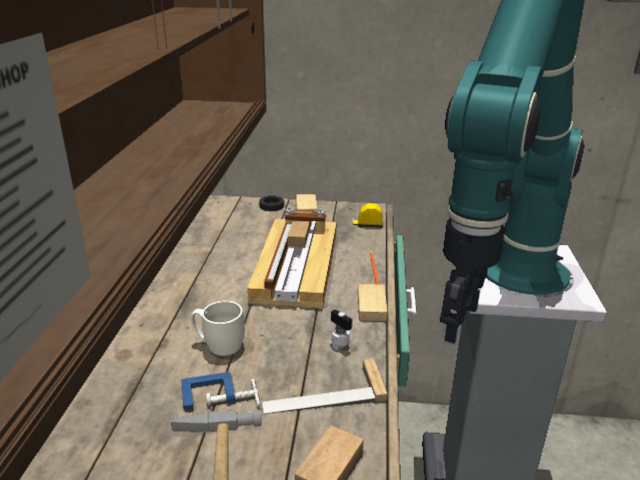

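The top view shows the stop at about (198,275) and the jig between (247,185) and (393,253), with the fence on the far side. The oak is at (360,216). The scene view agrees, and the stop's black handle is at (341,320).

```bash
python3 - <<'E'
from h import *
z=np.load('top0.npz');W=z['W']
m=(abs(W[...,2]-.042)<.008)&(W[...,0]>.42)&(W[...,0]<.72)&(W[...,1]>-.2)&(W[...,1]<.28)
m=cv2.morphologyEx(m.astype(np.uint8),cv2.MORPH_OPEN,np.ones((3,3)))>0
P=W[m]; print('deck',cv2.minAreaRect(P[:,:2].astype(np.float32)),P[:,2].mean(),m.sum())
m=(W[...,2]>.03)&(np.hypot(W[...,0]-.43,W[...,1]-.338)<.06)
Q=W[m]; print(m.sum(),Q.mean(0),Q[:,2].max()); 
s=ctrl.sense(); p=ctrl.camera_params('wrist'); T=R.from_euler('xyz',s['eef_rot'],degrees=True).as_matrix()
print('cam in tool',T.T@(p['pose'][:3,3]-s['tool_pos']),(T.T@p['pose'][:3,:3]).round(3),p['fx'])
print('shift to (.40,.33,.25)',T.T@(np.array([.43,.338,.25])-s['tool_pos'])*100)
E
```

```text
deck ((0.5666727423667908, 0.04081036150455475), (0.3637637794017792, 0.17079412937164307), 89.49803924560547) 0.04170307681609992 5947
209 [0.43391    0.34269003 0.06147234] 0.08112062051779367
cam in tool [ 0.08085278 -0.00025842 -0.14174092] [[-0.001  0.948  0.318]
 [ 1.     0.001  0.   ]
 [ 0.     0.318 -0.948]] 371.64364569651616
shift to (.40,.33,.25) [-26.54566144 -17.18153078  -1.86913303]
```

```bash
python3 -m creep '{"xyz":[[-26.5,-17.2,-2],[-26.5,-17.2,-2],[-26.5,-17.2,-2],[-26.5,-17.2,-2],[-26.5,-17.2,-2],[-26.5,-17.2,-2],[-26.5,-17.2,-2],[-26.5,-17.2,-2],[-26.5,-17.2,-2],[-26.5,-17.2,-2],[-26.5,-17.2,-2],[-26.5,-17.2,-2],[-26.5,-17.2,-2]],"angular":[[0,0,0],[0,0,0],[0,0,0],[0,0,0],[0,0,0],[0,0,0],[0,0,0],[0,0,0],[0,0,0],[0,0,0],[0,0,0],[0,0,0],[0,0,0]],"jaw":[100,100,100,100,100,100,100,100,100,100,100,100,100]}'
python3 - <<'E'
from h import *
im,d,p,W=cloud('wrist'); cv2.imwrite('pics/w1.png',im[:,:,::-1]); np.savez('w1.npz',W=W,im=im)
s=ctrl.sense(); print(s['tool_pos'],s['eef_rot'])
for t in('stop','stop_handle','stop_collar'):
    for x in ctrl.cut_out('wrist',t)[:1]:
        Q=W[x['region']]; print(t,x['conf'],x['location'],x['region'].sum(),np.median(Q,0))
c=np.hypot(W[...,0]-.433,W[...,1]-.34)<.06
for lo,hi in((.068,.09),(.06,.09),(.005,.012),(.027,.037)):
    Q=W[c&(W[...,2]>lo)&(W[...,2]<hi)]
    if len(Q)>10: print(lo,len(Q),cv2.minAreaRect(Q[:,:2].astype(np.float32)),Q.mean(0))
E
```

```text
t: 2.18
tool_pos: [0.4285, 0.3394, 0.2511]
eef_rot: [-180.0, -0.0, 157.4]
wrist_force: [-0.2, 0.2, 0.1]
width: 0.999
grip_force: 0.0
[0.42855369 0.33923513 0.25110852] [-1.79994376e+02 -2.29630489e-02  1.57351952e+02]
stop 0.73 [201.7, 337.5] 1511 [0.43043822 0.34432769 0.07158054]
stop_handle 0.58 [200.6, 339.9] 1503 [0.43035724 0.34444788 0.07159507]
stop_collar 0.79 [195.9, 326.6] 391 [0.42705768 0.34010082 0.03184485]
0.068 846 ((0.4352664351463318, 0.3456067144870758), (0.014204669743776321, 0.04993991181254387), 50.258087158203125) [0.43383933 0.34624434 0.07357268]
0.06 897 ((0.4351900815963745, 0.3456701934337616), (0.014204669743776321, 0.05013853311538696), 50.258087158203125) [0.43328803 0.34639186 0.07302284]
0.005 60 ((0.4309186637401581, 0.3475465774536133), (0.0434982031583786, 0.015935411676764488), 69.22126770019531) [0.42973336 0.3412261  0.00778571]
0.027 360 ((0.4335572123527527, 0.34630098938941956), (0.03558507189154625, 0.03235631808638573), 64.42715454101562) [0.43132801 0.34301066 0.03183354]
```

View pics/w1.png

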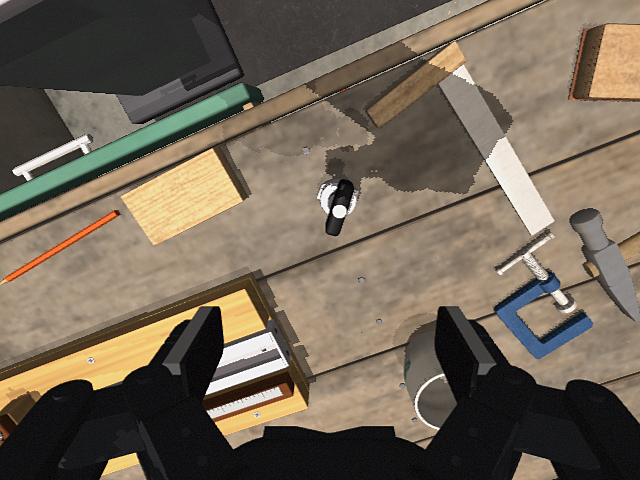

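The wrist view shows the handle around (340,207), its long axis running roughly up the picture. The slot end is at (250,355). I'll turn to the handle and grasp it.

```bash
python3 -m creep '{"xyz":[[-0.38,0.84,4],[-0.38,0.84,8],[-0.38,0.84,12],[-0.38,0.84,16],[-0.38,0.84,18],[-0.38,0.84,19.5],[-0.38,0.84,20.4],[-0.38,0.84,20.4],[-0.38,0.84,20.4],[-0.38,0.84,20.4],[-0.38,0.84,20.4],[-0.38,0.84,20.4],[-0.38,0.84,20.4],[-0.38,0.84,20.4],[-0.38,0.84,20.4]],"angular":[[0,0,6],[0,0,12],[0,0,17.1],[0,0,17.1],[0,0,17.1],[0,0,17.1],[0,0,17.1],[0,0,17.1],[0,0,17.1],[0,0,17.1],[0,0,17.1],[0,0,17.1],[0,0,17.1],[0,0,17.1],[0,0,17.1]],"jaw":[100,100,100,100,100,100,100,100,100,10,10,10,10,10,10]}' 80
```

```text
t: 3.63
tool_pos: [0.437, 0.345, 0.0486]
eef_rot: [179.9, 0.0, 140.1]
wrist_force: [-4.4, -3.7, 19.7]
width: 0.147
grip_force: 98.6
```

```bash
python3 -m creep '{"xyz":[[0,0,-1],[0,0,-4],[0,0,-8],[0,0,-12],[0,0,-14],[0,0,-14],[0,0,-14]],"angular":[[0,0,0],[0,0,0],[0,0,0],[0,0,0],[0,0,0],[0,0,0],[0,0,0]],"jaw":[10,10,10,10,10,10,10]}'
python3 - <<'E'
from h import *
im,d,p,W=cloud('wrist'); cv2.imwrite('pics/w2.png',im[:,:,::-1])
s=ctrl.sense(); print(s['tool_pos'],s['eef_rot'])
T=R.from_euler('xyz',s['eef_rot'],degrees=True).as_matrix()
for t in('stop','stop_handle','stop_collar','slot','oak_end'):
    for x in ctrl.cut_out('wrist',t)[:1]:
        Q=(W[x['region']]-s['tool_pos'])@T; print(t,x['conf'],x['location'],x['region'].sum(),np.median(Q,0),Q.min(0),Q.max(0))
E
```

```text
t: 4.22
tool_pos: [0.4364, 0.3444, 0.1882]
eef_rot: [179.9, 0.0, 140.1]
wrist_force: [-0.7, 0.3, -2.4]
width: 0.147
grip_force: 138.9
[0.43548084 0.34365644 0.18659806] [-1.79917559e+02 -1.49969109e-02  1.40106778e+02]
stop 0.87 [290.4, 329.3] 6897 [ 1.12560357e-02  6.37611861e-05 -2.37729592e-02] [-0.02219787 -0.01917089 -0.14176788] [0.0808564  0.01976564 0.04834935]
stop_handle 0.59 [288.7, 330.3] 7093 [ 1.10459380e-02  6.68297585e-05 -2.35902990e-02] [-0.19356257 -0.03715151 -0.14176788] [0.0808564  0.0374621  0.19053256]
stop_collar 0.72 [251.6, 328.2] 1954 [0.01290873 0.00103855 0.01784304] [-0.07791479 -0.01822621 -0.14176788] [0.0808564  0.0374621  0.19053256]
slot 0.74 [402.6, 310.2] 3493 [-0.19906528 -0.01981643  0.15609185] [-0.317778   -0.15611298 -0.14176788] [0.0808564  0.02650868 0.19601997]
```

View pics/w2.png

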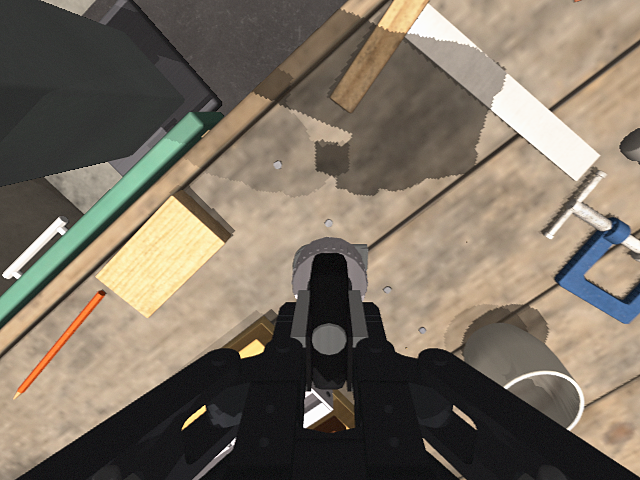

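The stop hangs square between the fingers, handle at (330,320). Next I'll turn it to the insertion yaw and look at the slot from above.

```bash
python3 -m creep '{"xyz":[[-3,-0.6,-2],[-6,-1.2,-4],[-9.5,-1.9,-6.3],[-13,-2.6,-6.3],[-17,-3.4,-6.3],[-21,-4.2,-6.3],[-24.5,-4.9,-6.3],[-27.2,-5.4,-6.3],[-27.2,-5.4,-6.3],[-27.2,-5.4,-6.3],[-27.2,-5.4,-6.3],[-27.2,-5.4,-6.3]],"angular":[[0,0,-5],[0,0,-10],[0,0,-15],[0,0,-20],[0,0,-25],[0,0,-30],[0,0,-35],[0,0,-39.4],[0,0,-39.4],[0,0,-39.4],[0,0,-39.4],[0,0,-39.4]],"jaw":[10,10,10,10,10,10,10,10,10,10,10,10]}'
python3 - <<'E'
from h import *
im,d,p,W=cloud('wrist'); cv2.imwrite('pics/w3.png',im[:,:,::-1]); np.savez('w3.npz',W=W,im=im)
s=ctrl.sense(); print(s['tool_pos'],s['eef_rot'],s['q'][6])
T=R.from_euler('xyz',s['eef_rot'],degrees=True).as_matrix(); L=(W-s['tool_pos'])@T
m=(abs(L[...,1])<.008)&(L[...,2]<-.018)&(L[...,2]>-.032)&(abs(L[...,0])<.045); Q=L[m]; print('handle top',m.sum(),Q.min(0),Q.max(0),np.median(Q,0))
print(cv2.minAreaRect(Q[:,:2].astype(np.float32)))
m=(abs(L[...,1])<.025)&(L[...,2]<.025)&(L[...,2]>.01)&(abs(L[...,0])<.045); Q=L[m]; print('collar top',m.sum(),Q.min(0),Q.max(0),np.median(Q,0))
# height profile across slot at several world y
for y in (.19,.17,.15,.09,.07,.05):
    m=(abs(W[...,1]-y)<.002)&(W[...,0]>.52)&(W[...,0]<.61)&(W[...,2]<.09); Q=W[m]; Q=Q[np.argsort(Q[:,0])]
    xs=np.arange(.53,.605,.003); print(y,[(int(round(x*1000)),int(round(1000*np.median(Q[abs(Q[:,0]-x)<.0015,2])))) for x in xs if (abs(Q[:,0]-x)<.0015).any()])
for t in('slot','oak_end','oak'):
    for x in ctrl.boxes_of('wrist',t)[:1]: a,b=map(int,x['location']);print(t,x['conf'],x['location'],W[a,b])
E
```

```text
t: 5.52
tool_pos: [0.6093, 0.1301, 0.2496]
eef_rot: [180.0, -0.1, 179.6]
wrist_force: [0.0, 1.4, -2.3]
width: 0.146
grip_force: 138.9
[0.60940245 0.13016445 0.24987182] [ 1.79972456e+02 -6.30322466e-02  1.79633848e+02] 77.55131392641007
handle top 4499 [-0.0218607  -0.00799263 -0.03199418] [ 0.02775078  0.00799828 -0.01800111] [ 0.00809304 -0.00065008 -0.02493588]
((0.0029933135956525803, 0.00016745273023843765), (0.0159863643348217, 0.04957004636526108), 88.7100830078125)
collar top 1522 [-0.0048764  -0.01904221  0.01002521] [0.02084745 0.01781977 0.02499611] [0.01019867 0.00080213 0.01720908]
0.19 [(530, 42), (533, 42), (536, 41), (539, 14), (542, 41), (545, 41), (548, 41), (551, 41), (554, 41), (557, 17), (560, 18), (563, 18), (566, 17), (569, 18), (572, 18), (575, 18), (578, 40), (581, 41), (584, 41), (587, 42), (590, 42), (593, 34), (596, 56), (599, 61), (602, 62)]
0.17 [(530, 41), (533, 41), (536, 41), (539, 15), (542, 42), (545, 41), (548, 42), (551, 42), (554, 41), (557, 18), (560, 17), (563, 17), (566, 17), (569, 18), (572, 17), (575, 18), (578, 41), (581, 41), (584, 42), (5
[... 582 characters left out ...]
(596, 61), (599, 62), (602, 62)]
0.07 [(530, 41), (533, 41), (536, 15), (539, 17), (542, 42), (545, 41), (548, 42), (551, 41), (554, 41), (557, 17), (560, 17), (563, 17), (566, 17), (569, 17), (572, 17), (575, 18), (578, 41), (581, 41), (584, 41), (587, 42), (593, 52), (596, 61), (599, 62), (602, 62)]
0.05 [(530, 42), (533, 41), (536, 15), (539, 19), (542, 41), (545, 41), (548, 41), (551, 42), (554, 41), (557, 17), (560, 17), (563, 17), (566, 17), (569, 18), (572, 18), (575, 18), (578, 41), (581, 41), (584, 42), (587, 42), (593, 52), (596, 61), (599, 62), (602, 62)]
oak_end 0.98 [161.0, 133.6] [ 0.5684007  -0.0373387   0.07089462]
oak 0.83 [161.5, 133.3] [ 0.5684007  -0.0373387   0.07089462]
```

View pics/w3.png

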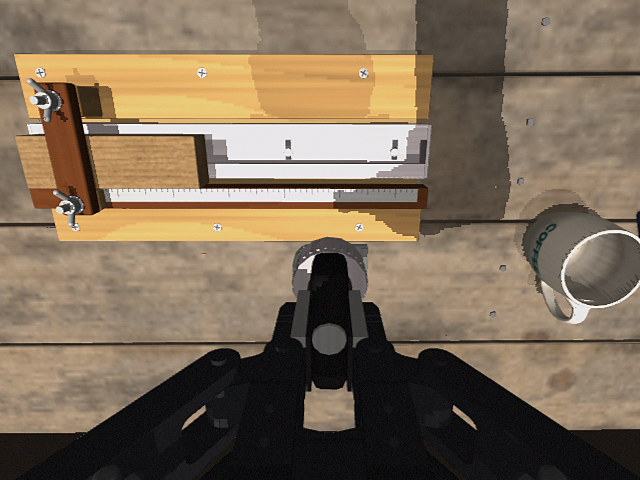

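The slot shows as a band at rows 125–178, columns 200–425, and the oak's end face is at column 207. I'll refine the slot centre and yaw.

```bash
python3 - <<'E'
from h import *
z=np.load('w3.npz');W=z['W']
def edges(W):
  out=[]
  for c in range(215,415,3):
    w=W[100:200,c]; lo=w[:,2]<.03; m=(w[:,0]>.545)&(w[:,0]<.59)&(w[:,2]<.05)
    k=np.where(m&lo)[0]
    if len(k)<4: continue
    a,b=k.min(),k.max()
    # image row grows toward +x ; lips just outside
    near=w[a-1] if abs(w[a-1,2]-.042)<.004 else [np.nan]*3
    far=w[b+1] if abs(w[b+1,2]-.042)<.004 else [np.nan]*3
    out.append([w[a,1],near[0],near[1],far[0],far[1],w[b,0]])
  return np.array(out)
o=edges(W); print(len(o))
for i,j in((1,2),(3,4)):
  k=~np.isnan(o[:,i]); f=np.polyfit(o[k,j],o[k,i],1); r=o[k,i]-np.polyval(f,o[k,j]); kk=abs(r)<.002
  f=np.polyfit(o[k,j][kk],o[k,i][kk],1); print(k.sum(),'slope deg',np.degrees(f[0]),'x at y=.13',np.polyval(f,.13),'at .05',np.polyval(f,.05))
# oak end
m=(abs(W[...,2]-.072)<.004)&(W[...,0]>.55)&(W[...,0]<.585)&(W[...,1]<.05)&(W[...,1]>-.06); print('oak end y',np.percentile(W[m][:,1],[99,100]))
m=(abs(W[...,2]-.042)<.005)&(abs(W[...,0]-.52)<.02)&(W[...,1]<.3);print('jig +y end',np.percentile(W[m][:,1],[99,100]))
E
```

```text
67
67 slope deg 0.4258308516099813 x at y=.13 0.553499857256943 at .05 0.5529052852235697
38 slope deg 0.4379863153023784 x at y=.13 0.5755914768744375 at .05 0.5749799326119811
oak end y [0.0162894  0.01705871]
jig +y end [0.21628792 0.21962904]
```

```bash
python3 -m creep '{"xyz":[[1.5,0,2],[3,0,5],[4.19,0,8.5],[4.19,0,11.5],[4.19,0,13.5],[4.19,0,14.7],[4.19,0,15.2],[4.19,0,15.2],[4.19,0,15.2],[4.19,0,15.2]],"angular":[[0,0,0],[0,0,0],[0,0,0],[0,0,0],[0,0,0],[0,0,0],[0,0,0],[0,0,0],[0,0,0],[0,0,0]],"jaw":[10,10,10,10,10,10,10,10,10,10]}'
python3 - <<'E'
from h import *
im,d,p,W=cloud('wrist'); cv2.imwrite('pics/w4.png',cv2.resize(im[120:400,160:500,::-1],None,fx=2,fy=2)); np.savez('w4.npz',W=W,im=im)
s=ctrl.sense(); print(s['tool_pos'],s['eef_rot'],s['wrist_force'])
T=R.from_euler('xyz',s['eef_rot'],degrees=True).as_matrix(); L=(W-s['tool_pos'])@T
m=(abs(L[...,1])<.008)&(L[...,2]<-.018)&(L[...,2]>-.032)&(abs(L[...,0])<.045); Q=L[m]; print('handle top',Q.min(0),Q.max(0))
for y in (.08,.10,.165,.185):
    m=(abs(W[...,1]-y)<.003)&(W[...,0]>.53)&(W[...,0]<.60)&(W[...,2]<.09); Q=W[m]
    lip=Q[abs(Q[:,2]-.042)<.005]; n=lip[lip[:,0]<.563,0]; f=lip[lip[:,0]>.566,0]
    print(y,n.max() if len(n) else None,f.min() if len(f) else None)
E
```

```text
t: 6.55
tool_pos: [0.5697, 0.1291, 0.0998]
eef_rot: [180.0, 0.2, 179.5]
wrist_force: [0.3, 0.3, -2.6]
width: 0.148
grip_force: 138.7
[0.56957673 0.12903831 0.09983178] [1.79952191e+02 1.59070220e-01 1.79504653e+02] [ 0.74585532  0.21547531 -2.24841077]
handle top [-0.02220201 -0.00797424 -0.03198238] [ 0.02792139  0.00799179 -0.01800819]
0.08 0.553158269893909 0.5742929469908764
0.1 0.5534658219864 0.5748115504300967
0.165 0.5538441638828576 0.575384948522572
0.185 0.5542169173477753 0.5748281364298923
```

View pics/w4.png

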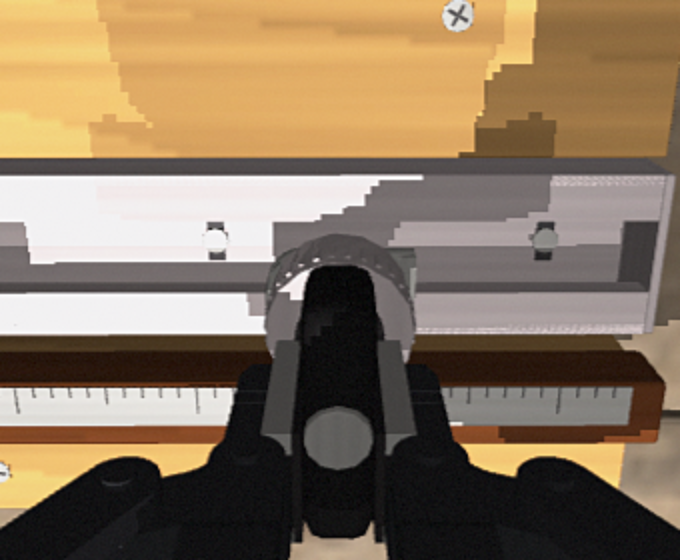

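The stop hovers over the slot, with the collar at about (340,300) and a foot corner visible at (415,250). It sits slightly to the fence side. I'll check that with the foot corner.

```bash
python3 - <<'E'
from h import *
W=np.load('w4.npz')['W']
m=(W[...,2]>.05)&(W[...,2]<.066)&(W[...,1]>.144)&(W[...,1]<.156)&(W[...,0]<.58)&(W[...,0]>.54)
Q=W[m];print(len(Q),Q.min(0),Q.max(0)); print(Q[Q[:,2]>.056].min(0))
Q=W[(W[...,2]>.076)&(W[...,2]<.086)&(abs(W[...,1]-.129)<.025)&(W[...,0]<.58)&(W[...,0]>.53)]
c=Q[np.argsort(Q[:,0])][:400]; A=np.c_[2*c[:,:2],np.ones(len(c))]
print('collar top',Q.min(0),Q.max(0),len(Q))
s=ctrl.sense();print(s['tool_pos'])
E
```

```text
171 [0.55754363 0.14401707 0.05145505] [0.57055701 0.14871834 0.06529315]
[0.55754363 0.14401707 0.05604292]
collar top [0.54888581 0.11006824 0.07602975] [0.57522278 0.14695026 0.08572709] 1470
[0.56957673 0.12903831 0.09983178]
```

```bash
python3 -m creep '{"xyz":[[0.26,0,0],[0.26,0,0],[0.26,0,0.3],[0.26,0,0.6],[0.26,0,0.9],[0.26,0,1.1],[0.26,0,1.1],[0.26,0,1.1]],"angular":[[0,0,0],[0,0,0],[0,0,0],[0,0,0],[0,0,0],[0,0,0],[0,0,0],[0,0,0]],"jaw":[10,10,10,10,10,10,10,10]}'
```

```text
t: 7.27
tool_pos: [0.5657, 0.1287, 0.087]
eef_rot: [-180.0, -0.0, 179.5]
wrist_force: [0.0, 0.9, -2.7]
width: 0.146
grip_force: 138.7
```

```bash
python3 -m creep '{"xyz":[[0,0,0.2],[0,0,0.4],[0,0,0.5],[0,0,0.5],[0,0,0.5]],"angular":[[0,0,0],[0,0,0],[0,0,0],[0,0,0],[0,0,0]],"jaw":[10,10,10,10,10]}'
python3 -m creep '{"xyz":[[0,0,0.1],[0,0,0.2],[0,0,0.3],[0,0,0.3],[0,0,0.3]],"angular":[[0,0,0],[0,0,0],[0,0,0],[0,0,0],[0,0,0]],"jaw":[10,10,10,10,10]}'
```

```text
t: 7.68
tool_pos: [0.5657, 0.1288, 0.0822]
eef_rot: [-180.0, -0.0, 179.5]
wrist_force: [-0.7, 0.4, -2.7]
width: 0.15
grip_force: 138.7
t: 8.1
tool_pos: [0.566, 0.1288, 0.0797]
eef_rot: [180.0, 0.0, 179.5]
wrist_force: [-1.4, -0.2, 2.6]
width: 0.148
grip_force: 139.8
```

```bash
python3 -m creep '{"xyz":[[0,0,0.2],[0,0,0.4],[0,0,0.55],[0,0,0.65],[0,0,0.65],[0,0,0.65]],"angular":[[0,0,0],[0,0,0],[0,0,0],[0,0,0],[0,0,0],[0,0,0]],"jaw":[10,10,10,10,10,10]}'
```

```text
t: 8.6
tool_pos: [0.5662, 0.1289, 0.0732]
eef_rot: [180.0, 0.0, 179.5]
wrist_force: [-1.9, -0.2, 6.4]
width: 0.146
grip_force: 140.8
```

```bash
python3 -m creep '{"xyz":[[0,-0.035,0],[0.01,-0.07,0],[0.02,-0.1,0],[0.03,-0.14,0],[0.05,-0.17,0],[0.07,-0.19,0],[0.07,-0.19,0]],"angular":[[0,0,7],[0,0,14],[0,0,21],[0,0,28],[0,0,35],[0,0,42],[0,0,42]],"jaw":[10,10,10,10,10,10,10]}'
python3 -c "
from h import *
s=ctrl.sense();print(s['q'].round(1),s['wrist_torque'].round(2))"
```

```text
t: 9.18
tool_pos: [0.5663, 0.1267, 0.0735]
eef_rot: [179.9, 0.1, 137.2]
wrist_force: [0.2, -0.4, 7.0]
width: 0.146
grip_force: 140.8
[-29.2  32.5  17.2 109.  -14.1  40.4  43.4] [-0.16  0.07 -0.01]
```

```bash
python3 -m creep '{"xyz":[[0,-0.035,0],[0.01,-0.07,0],[0.02,-0.1,0],[0.03,-0.14,0],[0.05,-0.17,0],[0.07,-0.19,0],[0.1,-0.22,0],[0.1,-0.22,0],[0.1,-0.22,0]],"angular":[[0,0,7],[0,0,14],[0,0,21],[0,0,28],[0,0,35],[0,0,42],[0,0,48],[0,0,48],[0,0,48]],"jaw":[10,10,10,10,10,10,10,10,10]}'
python3 -c "
from h import *
s=ctrl.sense();print(s['wrist_torque'].round(2))
im,d,p,W=cloud('wrist'); cv2.imwrite('pics/w5.png',im[:,:,::-1])"
```

```text
t: 9.93
tool_pos: [0.5641, 0.1258, 0.0734]
eef_rot: [179.8, 0.0, 89.5]
wrist_force: [0.1, -0.8, 6.6]
width: 0.151
grip_force: 140.6
[-0.12  0.08  0.04]
```

View pics/w5.png

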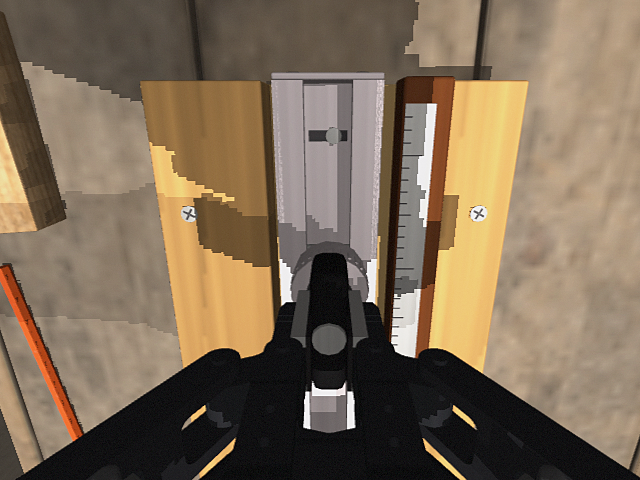

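The quarter turn is done: the handle at (330,320) is in line with the slot. I'll ease up so the ribs engage, then slide.

```bash
python3 -m creep '{"xyz":[[0,0,-0.1],[0,0,-0.2],[0,0,-0.31],[0,0,-0.31],[-0.3,0,-0.31],[-0.6,0,-0.31],[-0.6,0,-0.31]],"angular":[[0,0,0],[0,0,0],[0,0,0],[0,0,0],[0,0,0],[0,0,0],[0,0,0]],"jaw":[10,10,10,10,10,10,10]}'
python3 -m creep '{"xyz":[[-0.4,0,0],[-0.8,0,0],[-1.2,0,0],[-1.6,0,0],[-2,0,0],[-2.4,0,0],[-2.4,0,0]],"angular":[[0,0,0],[0,0,0],[0,0,0],[0,0,0],[0,0,0],[0,0,0],[0,0,0]],"jaw":[10,10,10,10,10,10,10]}'
```

```text
t: 10.57
tool_pos: [0.5629, 0.1197, 0.076]
eef_rot: [180.0, -0.0, 89.5]
wrist_force: [-0.6, 1.6, 5.0]
width: 0.147
grip_force: 140.2
t: 11.15
tool_pos: [0.5626, 0.0944, 0.0759]
eef_rot: [-180.0, 0.0, 89.4]
wrist_force: [-0.2, -0.6, 5.2]
width: 0.142
grip_force: 140.2
```

```bash
python3 -m creep '{"xyz":[[-0.5,0,0],[-1,0,0],[-1.5,0,0],[-2,0,0],[-2.5,0,0],[-3,0,0],[-3.5,0,0],[-4,0,0],[-4.5,0,0],[-5,0,0],[-5.3,0,0],[-5.5,0,0],[-5.6,0,0],[-5.6,0,0],[-5.6,0,0]],"angular":[[0,0,0],[0,0,0],[0,0,0],[0,0,0],[0,0,0],[0,0,0],[0,0,0],[0,0,0],[0,0,0],[0,0,0],[0,0,0],[0,0,0],[0,0,0],[0,0,0],[0,0,0]],"jaw":[10,10,10,10,10,10,10,10,10,10,10,10,10,10,10]}'
python3 -c "
from h import *
im,d,p,W=cloud('top'); m=(abs(W[...,2]-.072)<.006)&(W[...,0]>.55)&(W[...,0]<.585)&(W[...,1]<.05)&(W[...,1]>-.03); print(np.percentile(W[m][:,1],[95,99]))"
```

```text
t: 12.4
tool_pos: [0.5621, 0.0396, 0.0759]
eef_rot: [180.0, 0.0, 89.5]
wrist_force: [0.3, 0.6, 4.0]
width: 0.144
grip_force: 140.3
[-0.01443355 -0.01224019]
```

```bash
python3 -m creep '{"xyz":[[-0.2,0,0],[-0.4,0,0],[-0.5,0,0],[-0.5,0,0],[-0.5,0,0]],"angular":[[0,0,0],[0,0,0],[0,0,0],[0,0,0],[0,0,0]],"jaw":[10,10,10,10,10]}' | egrep 'pos|force'
python3 -m creep '{"xyz":[[-0.05,0,0],[-0.1,0,0],[-0.1,0,0]],"angular":[[0,0,0],[0,0,0],[0,0,0]],"jaw":[10,10,10]}' | egrep 'pos|force'
```

```text
tool_pos: [0.5621, 0.0347, 0.0759]
wrist_force: [-0.1, 1.6, 4.5]
grip_force: 140.3
tool_pos: [0.5621, 0.034, 0.0759]
wrist_force: [0.1, 1.8, 4.6]
grip_force: 140.4
```

```bash
python3 -m creep '{"xyz":[[-0.05,0,0],[-0.05,0,0],[-0.05,0,0]],"angular":[[0,0,0],[0,0,0],[0,0,0]],"jaw":[10,10,10]}' | egrep 'pos|force'
```

```text
tool_pos: [0.5621, 0.0334, 0.0759]
wrist_force: [-0.2, 1.0, 4.4]
grip_force: 140.4
```

```bash
python3 -m creep '{"xyz":[[-0.05,0,0],[-0.05,0,0],[-0.05,0,0]],"angular":[[0,0,0],[0,0,0],[0,0,0]],"jaw":[10,10,10]}' | egrep 'pos|wrist'
```

```text
tool_pos: [0.5621, 0.0329, 0.0759]
wrist_force: [0.2, 1.2, 4.1]
```

```bash
python3 -m creep '{"xyz":[[-0.05,0,0],[-0.05,0,0],[-0.05,0,0]],"angular":[[0,0,0],[0,0,0],[0,0,0]],"jaw":[10,10,10]}' | egrep 'pos|wrist'
```

```text
tool_pos: [0.5621, 0.0324, 0.0759]
wrist_force: [0.1, 2.6, 5.2]
```

```bash
python3 -m creep '{"xyz":[[-0.05,0,0],[-0.05,0,0],[-0.05,0,0]],"angular":[[0,0,0],[0,0,0],[0,0,0]],"jaw":[10,10,10]}' | egrep 'pos|wrist'
```

```text
tool_pos: [0.562, 0.0323, 0.0759]
wrist_force: [0.5, 2.2, 5.0]
```

```bash
python3 -m creep '{"xyz":[[-0.05,0,0],[-0.05,0,0],[-0.05,0,0]],"angular":[[0,0,0],[0,0,0],[0,0,0]],"jaw":[10,10,10]}' | egrep 'pos|wrist'
```

```text
tool_pos: [0.562, 0.0322, 0.0759]
wrist_force: [0.6, 5.3, 4.8]
```

```bash
python3 -m creep '{"xyz":[[0,0,-0.05],[0,0,-0.1],[0,0,-0.13],[0,0,-0.13],[0,0,-0.13]],"angular":[[0,0,0],[0,0,0],[0,0,0],[0,0,0],[0,0,0]],"jaw":[10,10,10,10,10]}' | egrep 'pos|rot|wrist'
```

```text
tool_pos: [0.562, 0.0322, 0.0764]
eef_rot: [-180.0, -0.0, 89.5]
wrist_force: [2.5, 5.5, -1.9]
```

```bash
cat > m.py <<'E'
from h import *
im,d,p,W=cloud('wrist'); cv2.imwrite('pics/cur.png',im[:,:,::-1])
s=ctrl.sense(); print(s['tool_pos'],s['wrist_force'].round(1))
T=s['tool_pos']
m=(abs(W[...,0]-T[0])<.0045)&(W[...,2]>.09)&(W[...,2]<.115)&(abs(W[...,1]-T[1]-.003)<.035)
Q=W[m]; far=Q[(Q[:,1]>T[1]+.013)&(Q[:,1]<T[1]+.025)]; print('handle top z (front part)',np.median(far[:,2]),np.percentile(far[:,2],[25,75]),'y',Q[:,1].min(),Q[:,1].max())
h=W[(W[...,2]>.095)&(W[...,2]<.108)&(W[...,1]>T[1]+.013)&(W[...,1]<T[1]+.03)&(abs(W[...,0]-T[0])<.02)]; print('handle x',np.percentile(h[:,0],[1,99]))
for y in (.07,.09,.11,.13):
    Q=W[(abs(W[...,1]-y)<.003)&(W[...,0]>.53)&(W[...,0]<.60)&(W[...,2]<.06)]
    lip=Q[abs(Q[:,2]-.042)<.006]; n=lip[lip[:,0]<.563,0]; f=lip[lip[:,0]>.566,0]
    print(y,n.max() if len(n) else None,f.min() if len(f) else None,'lip z',np.median(lip[:,2]) if len(lip) else None)
c=W[(W[...,2]>.05)&(W[...,2]<.09)&(W[...,1]>T[1]+.003)&(W[...,1]<T[1]+.024)&(abs(W[...,0]-T[0])<.022)]
print('collar x',np.percentile(c[:,0],[0,100]),'ymax',c[:,1].max(),'z hist',np.histogram(c[:,2],bins=np.arange(.05,.0901,.002))[0])
E
python3 m.py
```

```text
[0.56203954 0.03220955 0.07639155] [ 2.8  5.2 -2.2]
handle top z (front part) 0.10148440466326553 [0.10105031 0.10190274] y 0.0101777541758057 0.06008709975568325
handle x [0.55613538 0.56952963]
0.07 0.5529775509091451 0.5748900251627964 lip z 0.04112738735544183
0.09 0.5531409208315885 0.5749959596036672 lip z 0.04114135176537266
0.11 0.553394850846715 0.5751879791756214 lip z 0.04109285983104152
0.13 0.5535623593401301 0.575368762781168 lip z 0.04110717290140628
collar x [0.54295055 0.58253922] ymax 0.05616022364425874 z hist [ 64  86 105 109 146 140 749  74   6   8   5   3   6   0  32  58 120 129
 152 145]
```

Measured, the handle top is 60.4 mm above the deck (60.5 if seated), so the stop is locked, and it's bearing on the oak with about 5 N. Releasing.

```bash
python3 -m creep '{"xyz":[[0,0,-0.13],[0,0,-0.13],[0,0,-0.13],[0,0,-0.13],[0,0,-0.13],[0,0,-0.13]],"angular":[[0,0,0],[0,0,0],[0,0,0],[0,0,0],[0,0,0],[0,0,0]],"jaw":[40,40,40,40,40,40]}'
python3 -m creep '{"xyz":[[0,0,-1],[0,0,-3],[0,0,-6],[0,0,-9],[0,0,-12],[0,0,-14],[0,0,-14],[0,0,-14]],"angular":[[0,0,0],[0,0,0],[0,0,0],[0,0,0],[0,0,0],[0,0,0],[0,0,0],[0,0,0]],"jaw":[50,50,50,50,50,50,50,50]}'
python3 - <<'E'
from h import *
im,d,p,W=cloud('wrist'); cv2.imwrite('pics/w6.png',im[:,:,::-1])
m=(W[...,2]>.095)&(W[...,2]<.108)&(abs(W[...,1]-.035)<.05)&(abs(W[...,0]-.563)<.03)
print('handle',cv2.minAreaRect(W[m][:,:2].astype(np.float32)),np.median(W[m][:,2]))
m=(abs(W[...,2]-.041)<.003)&(abs(W[...,0]-.545)<.005)&(abs(W[...,1]-.09)<.03);print('deck',np.median(W[m][:,2]))
m=(abs(W[...,2]-.071)<.003)&(W[...,0]>.545)&(W[...,0]<.585)&(W[...,1]<.04)&(W[...,1]>-.03);print('oak end y',np.percentile(W[m][:,1],[95,99,100]))
m=(abs(W[...,2]-.060)<.006)&(abs(W[...,0]-.563)<.025)&(abs(W[...,1]-.035)<.03);print('collar',W[m].min(0),W[m].max(0))
E
```

```text
t: 15.33
tool_pos: [0.5619, 0.031, 0.0784]
eef_rot: [-180.0, 0.0, 89.5]
wrist_force: [-0.5, 0.1, -0.4]
width: 0.401
grip_force: 0.0
t: 16.0
tool_pos: [0.5627, 0.0315, 0.2202]
eef_rot: [179.8, -0.1, 89.5]
wrist_force: [-0.7, -0.1, -0.7]
width: 0.501
grip_force: 0.0
handle ((0.5612022280693054, 0.03535495698451996), (0.04876329377293587, 0.013671302236616611), 89.7947998046875) 0.0999153785278589
deck 0.039802635168631584
oak end y [0.01470007 0.03130931 0.03920603]
collar [0.54359021 0.01605207 0.05409315] [0.58788263 0.05064148 0.06590817]
```

View pics/w6.png

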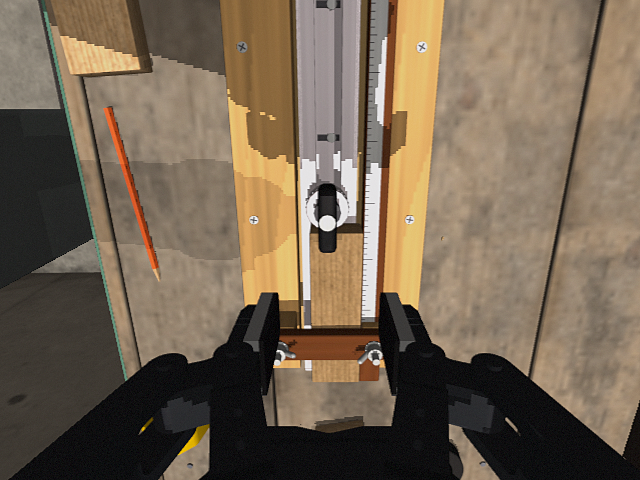

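The stop stands alone at (327,210), its handle in line with the slot and its collar against the oak's end. The seat height measures 60.1 mm above the deck. The other things look undisturbed, so I'm handing in.

```bash
python3 -c "
from rig import ctrl
print(ctrl.hand_in())"
```

```text
the job is handed in; nothing more can be done
None
```

I locked the track stop in the T-slot, slid it up to the oak with about 5 N and released it; it is sprung up under the lips with its handle in line, and I handed the job in at about 16 s. The collar touching the oak was felt as the slide stalled; the pictures after release are too coarse to rule out a small gap.

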